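# Raise the barbecue ledge's telescopic hanging post and hold it up

### The arm

A 6-joint arm with a two-finger parallel gripper is mounted at the origin on the work surface. World frame = base frame: x ahead of the robot, y to its left, z up, the work surface at z = 0. Lengths are in mm, angles in rad, forces in N, time in s.
With the tool pointing down it reaches from about 350 to 775 mm from the base axis. Payload 7.3 kg.
Tool frame: the origin (TCP) lies at the very end of the fingers, on their centre line; the grasp point (between the pads) lies 19 mm behind it; x points along the fingers, y is the direction in which the jaws open and shut, and the axes are right-handed (so a half turn about x gives the same grasp; the last joint's range is limited). The gripper opens to 92 mm and grips with 3 to 60 N. Pads are 19 mm wide; open, the fingers measure 130 mm over their backs; the gripper's body (75 mm by 190 mm) begins 47 mm behind the grasp point.
Start: joints at [1.173, 0.342, 1.524, -0, 1.275, -0.146], TCP at [130.786, 508.468, 226.741] pointing down, gripper open.
Joint ranges: [-2.53, 2.53], [-0.77, 2.02], [0.04, 2.7], [-1, 4.14], [0.28, 2.66], [-3.11, 3.11]. Speed limits (rad/s): [2.57, 2.57, 3.14, 3.14, 3.14, 3.14].

### API

Orientations are given as [roll, pitch, yaw] about the fixed x, y, z axes, in that order (R = Rz(yaw) Ry(pitch) Rx(roll)).
In Python, from plant import bot gives the robot as it stands.
- The arm moves only by the tool step_arm, never from a script. Its argument "targets" is a list that holds one entry, the list of rows, each a list of 4 numbers: the shift along the tool's x, y, z in m, then the turn about the tool's x in degrees. A call has exactly 5 rows; each row is the pose to reach, as a shift and turn from the pose measured when the call began, along the tool's axes at that moment; what a row does not reach only later rows make up. A row lasts 1/12 s, in which the tool goes at most 41.7 mm and 7.16 degrees, less where a joint would pass 70% of its speed; a pose out of reach is approached as far as the arm can. A call with a gripper value outside its range is refused whole. "jaw" is the closure, from 0 (fully open) to 1 (shut), set as the call begins (left out, the last holds). The fingers move at their own pace and stop on an object; the grip force is fixed at half the most. Time passes only in rows, so rows that repeat a pose let the fingers close, or fill a call up. It gives the time, the measured TCP pose, the force and the opening at its end, in the units of the state.
- bot.get_obs(): the state, without advancing time (a new reading comes with each control period).
- bot.capture(name): name is "scene" or "top" or "wrist"; returns a dict with "color" (400x640x3 uint8, red, green, blue), "depth" (400x640 float32, mm along the optical axis (not along the pixel's ray), 0 where there is no reading), "fov_y" (degrees; the focal length in pixels is half the picture's height over the tangent of half this angle, whatever the lens; pixels are square), "cx", "cy" (the principal point, pixels), "rvec" (rotation vector, rad) and "tvec" (3), from world to camera coordinates, as OpenCV has them. Camera axes: x right, y down, z forward; pixel columns grow to the right and rows downward; lengths in mm; the calibration is good to about 2 mm. The wrist camera is an equidistant fisheye: a pixel r from the principal point sees the ray r / f radians off the axis. A picture is of the moment at which its call begins.
- bot.close_job(): hands the job in, once; it reports no verdict.
The state is a dict: "time": time; "joint_positions": joint angles; "dq": joint speeds; "tau": joint torques, N m; "tool_pos": TCP position; "tcp_rot": TCP orientation; "contact_force": force on the tool from outside, world axes, zero at the start; "moment": the same for the moment, N m; "grip_width": finger opening in mm.
Only numpy, scipy, OpenCV 4.12 (cv2) and the standard library are available. Lean on these libraries where they do the work, as an engineer would, in place of code of your own. Each camera call takes 0.05 s, during which the arm holds its last target. There are 200 camera calls.

### The job

Raise the telescopic hanging post so I can clamp it: first draw the orange-headed locking pin up out of the post's T-handle, park it upright in the open side notch of the stand's bracket with its collar sitting flat on the bracket, and let go of it. Then take the T-handle, squeezing its red button fully in before you lift, and keep it squeezed while you pull the post straight up, past the first stop, to its second stop as far as it goes. Finish while still holding it there, fully extended with the button in (it sinks if let go), and leave everything else on the ledge where it is.

Things in the scene. Friction and masses are not known exactly. Their poses are not given: they have to be found in the camera images.
- handle_mid (a point): centre of the dark wooden T-handle on top of the steel telescopic post: a bar 84 mm long (along its y), 28 mm thick (along its x), 30 mm high, with steel end caps; it moves straight up with the post and does not turn. The red button sits in the middle of its +x side. With the post down the centre is 165 mm above the ledge. Below the bar the bare post (22 mm square) shows for 15 mm above a fixed black collar 48 mm square. Its axes are those of the stand, z up
- button_face (a point): centre of the outer face of the red button in the +x side of the T-handle, face 32 mm (along y) by 24 mm high, standing 7 mm proud of the wood when out; it is pushed in along -x, towards the opposite bare wooden side, 21 mm from the handle's centre when out and 15 mm when fully in
- button (a joint): how far the red button is pushed in, m: 0 out, 0.006 fully in; its spring takes 3 to 8 N and pushes it out again as soon as it is let go. While the pin is in its bore the button is blocked. A gripper closing across the T-handle (along its x) at the middle presses it fully in and holds the handle, then 29 mm thick, in one squeeze
- post (a joint): how far the post is pulled up, m: 0 fully down, 0.05 first stop, 0.10 second stop (the hard end of travel). The post weighs about 0.6 kg (varies by a quarter) plus light friction and sinks back when let go. A catch inside the sleeve holds it down at 0 and blocks it at the first stop unless the button is fully in. A yellow band comes out of the black collar at the second stop
- pin_mid (a point): locking pin, loose, at half its 63 mm height; z along the pin, head up. From the bottom: steel shank 8 mm thick and 24 mm long, steel collar 20 mm wide and 3 mm thick, orange round knob 14 mm wide and 36 mm tall. This point is 7.5 mm above the underside of the collar and 31.5 mm below the top of the knob. At the start the shank stands in a 10 mm bore in the middle of the T-handle's top, the collar lying on the wood. 30 g
- notch (a point): centre of the open side notch, at the level of the top face of the aluminium bracket that sticks out 100 mm from the post along the stand's +y; 125 mm above the ledge. The bracket is 8 mm thick and 34 mm wide; the notch is a straight slot 12 mm wide (along x), running along y from 10 mm inboard of this point (closed end) to 17 mm outboard (open end, and open right through below). The pin's shank hangs in it from above, its collar on the top face
- grinder_mid (a point): bystander: blue plastic pepper grinder, 56 mm wide, 165 mm tall, loose; this point is 80 mm up
- oil_mid (a point): bystander: green oil bottle, 60 mm wide, 190 mm tall, loose; this point is half-way up
- bowl_mid (a point): bystander: white ceramic pinch bowl, 90 mm wide, 40 mm tall, loose; this point is half-way up
- tray_mid (a point): bystander: aluminium drip tray, 200 by 260 by 28 mm, loose; this point is its centre
- tongs_mid (a point): bystander: grey silicone tongs lying down, about 260 mm long along x and 18 mm high; this point is at the middle
- chest_drawer0_handle (a point): bystander: knob of the drawer in the small wooden chest (170 by 280 by 100 mm) at the back; the drawer may be a little open
Not all that is in view belongs to the job. What is meant by the part that bears handle_mid is not purple, and is the smaller of those in its own colour.

How it is judged (in metres and radians):
On the way, in this order (a step that is already met when the one before it is completed fails the run):
1. the pin is drawn, parked upright in the side notch and let go, the post still down (x of pin_mid in the frame of notch between -0.006 and 0.006 m and y of pin_mid in the frame of notch between -0.009 and 0.013 m and z of pin_mid in the frame of notch between 0.004 and 0.011 m and angle between pin_mid's own z axis and vertical below 0.17 rad and contact force between each of the arm, the fingers and pin below 0.1 N and value of joint post below 0.005 m), for 0.2 s.
2. the button is squeezed fully in while the post is still down (value of joint button above 0.0045 m and value of joint post below 0.005 m), for 0.05 s.
3. the post is pulled up to the second stop (value of joint post above 0.096 m), for 0.1 s.
At the end, for the whole second after the job is handed in: The fingers hold the T-handle still with the post within 4 mm of its second stop and the button pushed in more than 4.5 mm; the pin stands in the notch (shank in the slot, collar within 3.5 mm of lying on the bracket, tilted less than 10 degrees), untouched (value of joint post above 0.096 m and value of joint button above 0.0045 m and velocity of joint post between -0.02 and 0.02 m/s and contact force between the fingers and post above 2 N and x of pin_mid in the frame of notch between -0.006 and 0.006 m and y of pin_mid in the frame of notch between -0.009 and 0.013 m and z of pin_mid in the frame of notch between 0.004 and 0.011 m and angle between pin_mid's own z axis and vertical below 0.17 rad and contact force between each of the arm, the fingers and pin below 0.1 N); the arm keeps its last pose, push and grip.
It fails at once if a bystander is moved by more than 20 mm (distance of any of grinder_mid, oil_mid, bowl_mid, tray_mid, tongs_mid, chest_drawer0_handle from where it was at the start of the episode above 0.02 m).
It also fails if it takes over 48 s, if anything falls off the work surface, if the arm or the gripper's body presses on something with over 40 N, if the wrist force passes 120 N, or if a joint passes its speed limit or range.

## Working session

There is one attempt and no reset: what is moved stays moved. The work goes in short steps, Python scripts to look and compute and a tool call to move; the robot and the scene stay as the last step left them, time stands still between calls to the robot, and variables do not carry over. Pictures are saved under pics/ and viewed, about 8 in all and at most 12, crops included, and the job is handed in when it is done.

Besides the shell and the picture viewer there is one more tool, called after "Request:" by a JSON object that holds its "op" and its "data", one argument or row to a line. step_arm: Moves the arm, as the interface text tells. Its arguments: {"type":"object","properties":{"targets":{"type":"array","items":{"type":"array","items":{"type":"array","items":{"type":"number"}}}},"jaw":{"type":"number"}},"required":["targets"]}

```bash
mkdir -p pics
cat > h.py <<'E'
import numpy as np, cv2
from plant import bot
from scipy.spatial.transform import Rotation as Ro
def cap(n):
    c=bot.capture(n); c['R']=cv2.Rodrigues(np.array(c['rvec'],float))[0]; c['t']=np.array(c['tvec'],float).ravel()
    c['f']=200/np.tan(np.radians(c['fov_y'])/2); c['fish']=n=='wrist'; return c
def ray(c,u,v):
    x=np.array([u-c['cx'],v-c['cy']],float)/c['f']
    if c['fish']:
        r=np.hypot(*x); d=np.array([*(x/r*np.sin(r) if r>0 else x),np.cos(r)])
    else: d=np.array([*x,1.])
    return -c['R'].T@c['t'], c['R'].T@(d/np.linalg.norm(d))
def onz(c,u,v,z):
    o,d=ray(c,u,v); return o+d*(z-o[2])/d[2]
def cross(*rs):
    A=sum(np.eye(3)-np.outer(d,d) for o,d in rs); b=sum((np.eye(3)-np.outer(d,d))@o for o,d in rs)
    return np.linalg.solve(A,b)
def proj(c,p):
    q=c['R']@np.array(p,float)+c['t']
    if c['fish']:
        th=np.arctan2(np.hypot(q[0],q[1]),q[2]); n=np.hypot(q[0],q[1]); k=th/n if n>0 else 0
        return c['f']*k*q[:2]+[c['cx'],c['cy']]
    return c['f']*q[:2]/q[2]+[c['cx'],c['cy']]
def pt(c,u,v):
    # point from depth (pinhole)
    z=float(np.median(c['depth'][int(v)-1:int(v)+2,int(u)-1:int(u)+2])); q=np.array([(u-c['cx'])/c['f']*z,(v-c['cy'])/c['f']*z,z])
    return c['R'].T@(q-c['t'])
def save(im,n): cv2.imwrite('pics/'+n,im[:,:,::-1])
E
python3 - <<'E'
from h import *
a=cap('scene');b=cap('top')
save(a['color'],'scene.png');save(b['color'],'top.png')
for c in(a,b):print(c['f'],c['cx'],c['cy'],-c['R'].T@c['t'],c['R'][2])
print(bot.get_obs())
E
```

```text
387.0984339333415 319.1493601618909 202.07345848946642 [ 835.27597578 -712.7550234   925.09253886] [-0.31037621  0.65520072 -0.6887515 ]
382.1366369971994 323.1359809039498 200.0231182248191 [ 394.68585764   33.22187097 1482.63474598] [ 0.05879842 -0.0109016  -0.99821035]
{'time': 0.1, 'joint_positions': array([ 1.17299820e+00,  3.42628082e-01,  1.52489571e+00,  1.39913315e-05,
        1.27540932e+00, -1.45988156e-01]), 'dq': array([ 0.00053407, -0.00162783, -0.00059901, -0.00051819,  0.0005342 ,
       -0.00101094]), 'tau': array([ 2.24679730e-03, -4.32003629e+01, -2.44696283e+01,  7.18253315e-02,
        5.26667212e-02, -7.54856751e-05]), 'tool_pos': array([130.63729356, 508.12161069, 226.13641934]), 'tcp_rot': array([-1.72676568,  1.56945579, -1.97857973]), 'contact_force': array([-0.19892592, -0.4098001 , -0.77125516]), 'moment': array([ 0.02265715,  0.04025736, -0.00757127]), 'grip_width': 91.71931267934174}
```

View pics/scene.png

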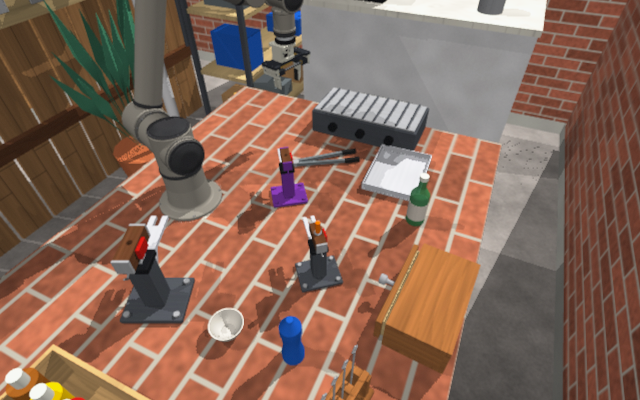

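View pics/top.png

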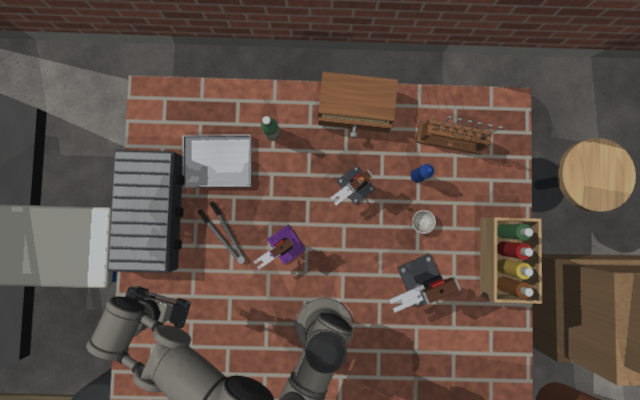

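Three stands could be meant, given as scene / top pixels:
- Purple stand at (288,180) / (285,245): ruled out by its colour.
- Large dark stand at (150,270) / (422,285).
- Small dark stand at (318,255) / (353,187): the smaller of the two dark ones, with an orange-headed pin, so it fits.

I'll confirm this in one enlarged crop.

Run:
```python
from h import *
a=cap('scene');b=cap('top')
A=a['color'][205:295,275:365];B=b['color'][155:215,320:380]
A=cv2.resize(A,(400,400),interpolation=cv2.INTER_CUBIC);B=cv2.resize(B,(400,400),interpolation=cv2.INTER_CUBIC)
save(np.hstack([A,B]),'crop.png')
for c,(x0,y0,x1,y1) in((a,(275,205,365,295)),(b,(320,155,380,215))):
    h=cv2.cvtColor(c['color'],cv2.COLOR_RGB2HSV)
    for n,lo,hi in(('orange',(8,150,120),(20,255,255)),('red',(0,170,100),(5,255,255)),('grey',(0,0,175),(180,40,255))):
        m=cv2.inRange(h,lo,hi); k=np.zeros_like(m);k[y0:y1,x0:x1]=m[y0:y1,x0:x1]
        v,u=np.nonzero(k)
        if len(u):print(n,len(u),u.mean(),v.mean(),u.min(),u.max(),v.min(),v.max(), pt(c,u.mean(),v.mean()).round())
```

```text
orange 174 316.3448275862069 234.867816091954 277 364 205 293 [ 544. -118.  180.]
red 25 324.56 233.84 322 326 229 240 [ 561. -103.  176.]
grey 678 322.3023598820059 240.2772861356932 275 364 205 294 [ 565. -127.  178.]
orange 14 361.5 178.5 360 363 177 180 [ 544. -106.  218.]
red 9 356.8888888888889 175.77777777777777 354 360 174 178 [ 579. -111.   14.]
grey 104 342.28846153846155 193.8846153846154 332 350 187 203 [499. -49. 122.]
```

View pics/crop.png

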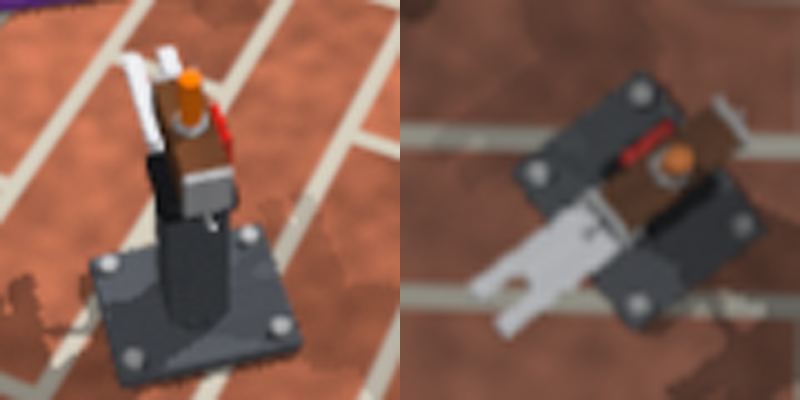

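Confirmed. The small dark stand holds the orange pin, at scene (318,226) and top (362,179). Its white notched bracket points lower-left in the top view, to about (334,201), and the red button is on the upper-left side.

```bash
cat >> h.py <<'E'
def orange(c,box,lo=(5,170,150),hi=(20,255,255)):
    x0,y0,x1,y1=box;m=cv2.inRange(cv2.cvtColor(c['color'],cv2.COLOR_RGB2HSV),lo,hi);k=np.zeros_like(m);k[y0:y1,x0:x1]=m[y0:y1,x0:x1];return k
def plan(goal,yaw_s):
    "shift in tool axes (m) and turn(deg) so TCP at goal, tool y along +-stand x (deg)"
    o=bot.get_obs();R=Ro.from_euler('xyz',o['tcp_rot']).as_matrix()
    d=R.T@(np.array(goal)-o['tool_pos'])/1000
    s=np.array([np.cos(np.radians(yaw_s)),np.sin(np.radians(yaw_s)),0]);q=R.T@s
    t=np.degrees(np.arctan2(q[2],q[1]));t=(t+90)%180-90
    return d.round(4),round(t,1),o['joint_positions'].round(2)
E
python3 - <<'E'
from h import *
a=cap('scene');b=cap('top')
ma=orange(a,(300,215,330,245));mb=orange(b,(355,172,368,186))
va,ua=np.nonzero(ma);vb,ub=np.nonzero(mb)
print(len(ua),ua.mean(),va.mean(),va.min(),va.max(),len(ub),ub.mean(),vb.mean())
ca=ray(a,ua.mean(),va.mean());cb=ray(b,ub.mean(),vb.mean());p=cross(ca,cb);print(p)
pin=onz(b,ub.mean(),vb.mean(),219);print('pin top',pin)
tips=[onz(b,320+(u-400)*.15,155+v*.15,125) for u,v in((478,290),(508,330))];print(tips)
e=np.mean(tips,0)-pin;yaw=np.degrees(np.arctan2(e[1],e[0]))-90;print('yaw',yaw,np.hypot(*e[:2]))
o=bot.get_obs();print(Ro.from_euler('xyz',o['tcp_rot']).as_matrix().round(2))
print(plan([pin[0],pin[1],330],yaw))
E
```

```text
50 317.5 226.16 221 232 2 361.0 178.5
[ 544.74920082 -107.19351307  202.79801122]
pin top [ 544.25911827 -104.65179801  219.        ]
[array([480.91415609, -11.94881901, 125.        ]), array([459.96534191, -28.49706066, 125.        ])]
yaw 41.164439699704616 112.14959372851735
[[-0.    0.25  0.97]
 [-0.    0.97 -0.25]
 [-1.   -0.   -0.  ]]
(array([-0.1033, -0.4907,  0.5532]), np.float64(34.4), array([ 1.17,  0.34,  1.52,  0.  ,  1.28, -0.15]))
```

Request:
{"op": "step_arm", "data": {
  "targets": [
    [[-0.035,-0.01,0.01,0],[-0.07,-0.025,0.025,0],[-0.1,-0.045,0.05,0],[-0.103,-0.07,0.08,0],[-0.103,-0.095,0.11,0]]
  ]
}}

```text
time: 0.72
tool_pos: [214.6, 388.6, 331.8]
tcp_rot: [1.076, 1.566, 0.826]
contact_force: [0.5, 0.3, -0.6]
grip_width: 91.4
```

Request:
{"op": "step_arm", "data": {
  "targets": [
    [[0,-0.026,0.028,0],[0,-0.052,0.057,0],[0,-0.078,0.086,0],[0,-0.104,0.115,0],[0,-0.13,0.145,0]]
  ]
}}

```text
time: 1.13
tool_pos: [323.2, 225.1, 331.9]
tcp_rot: [1.037, 1.565, 0.787]
contact_force: [0.7, -0.0, 0.1]
grip_width: 92.4
```

Request:
{"op": "step_arm", "data": {
  "targets": [
    [[0,-0.026,0.028,0],[0,-0.052,0.057,0],[0,-0.078,0.086,0],[0,-0.104,0.115,0],[0,-0.13,0.145,0]]
  ]
}}

```text
time: 1.55
tool_pos: [432.2, 61.4, 331.9]
tcp_rot: [0.994, 1.565, 0.744]
contact_force: [1.4, 0.8, 0.3]
grip_width: 91.8
```

```bash
python3 -c "
from h import *
print(plan([510,-65,330],41.2),bot.get_obs()['tool_pos'],bot.get_obs()['time'])"
```

```text
(array([ 0.0017, -0.1032,  0.1067]), np.float64(34.5), array([-0.04,  0.11,  1.54,  0.  ,  1.49, -1.36])) [432.17615174  61.40505577 331.88469779] 1.55
```

Request:
{"op": "step_arm", "data": {
  "targets": [
    [[0,-0.025,0.027,6.9],[0,-0.05,0.054,13.8],[0,-0.077,0.08,20.7],[0,-0.1,0.104,27.6],[0.001,-0.103,0.107,34.5]]
  ]
}}

```text
time: 1.97
tool_pos: [512.4, -69.5, 329.7]
tcp_rot: [1.391, 1.566, 0.529]
contact_force: [-0.5, 0.2, 0.1]
grip_width: 91.8
```

Run:
```python
from h import *
c=cap('wrist');save(c['color'],'w1.png');np.savez('w1.npz',**c)
print(c['f'],c['cx'],c['cy'],-c['R'].T@c['t'],c['R'][2],bot.get_obs()['tool_pos'],plan([544,-105,330],41.2))
print(proj(c,[544,-105,219]),proj(c,[489,-42,125]))
```

```text
309.70691628693146 321.4598774496011 197.61365790762258 [457.42196205  -6.26861454 488.03297075] [ 0.20360994 -0.22982804 -0.95169431] [511.52293153 -68.01493811 329.46203991] (array([-0.0006,  0.0009,  0.0492]), np.float64(-1.0), array([-0.28,  0.26,  1.35,  0.  ,  1.52, -0.99]))
[321.48715516 241.59391879] [320.49177455 141.41527698]
```

View pics/w1.png

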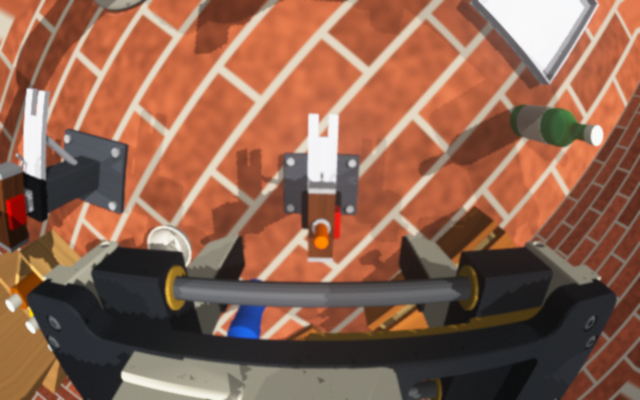

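The wrist view shows the pin knob top at (321,242) and the bracket tips at y≈115, from x 308 to 337. The slot runs down the bracket's middle and the red button is on the right, the stand's +x side. I'll go lower over the pin and triangulate from there.

Request:
{"op": "step_arm", "data": {
  "targets": [
    [[0.01,0,0.015,-1],[0.025,0,0.03,-1],[0.045,0.001,0.045,-1],[0.06,0.001,0.049,-1],[0.06,0.001,0.049,-1]]
  ]
}}

```text
time: 2.43
tool_pos: [542.9, -104.2, 266.0]
tcp_rot: [2.906, 1.564, 2.057]
contact_force: [-0.8, -0.0, -0.7]
grip_width: 91.8
```

Run:
```python
from h import *
c=cap('wrist');np.savez('w2.npz',**c)
print(bot.get_obs()['tool_pos'],proj(c,[544,-105,219]),proj(c,[489,-42,125]),-c['R'].T@c['t'])
u,v=proj(c,[520,-77,170]);u,v=int(u),int(v);x0,y0=max(u-80,0),max(v-90,0)
C=c['color'][y0:y0+180,x0:x0+160];save(cv2.resize(C,None,fx=3.3,fy=3.3,interpolation=cv2.INTER_CUBIC),'w2.png');print(x0,y0)
w=dict(np.load('w1.npz'));w['fish']=True
for n,k,b in(('w1',w,(300,225,345,262)),('w2',c,(270,150,380,330))):
    m=orange(k,b);N,_,s,ce=cv2.connectedComponentsWithStats(m);i=1+s[1:,4].argmax();print(n,s[i],ce[i])
```

```text
[ 543.20879633 -103.90758268  268.00861422] [321.32924285 223.08683489] [321.57237962 103.5087875 ] [488.3095518  -42.22120123 424.87058985]
241 69
w1 [313 225  16  25 290] [321.31724138 238.28275862]
w2 [310 202  21  32 467] [320.92719486 219.43254818]
```

View pics/w2.png

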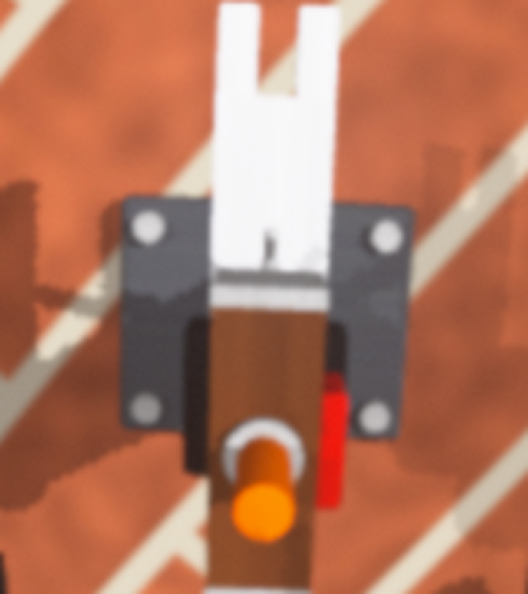

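The close crop (origin (241,69), ×3.3) gives the knob top at (321,224), the slot's closed end at (325.5,98) and its open end at (325.7,70). The button is on the right. Next I'll compute the heights from both wrist positions.

```bash
cat > m.py <<'E'
from h import *
def load(n):
    w=dict(np.load(n));w['fish']=True;return w
def slot(w,box):
    "left outer,left inner,right inner,right outer near tip, and closed-end row, in subpixel"
    x0,y0,x1,y1=box;g=w['color'].astype(float).min(2)[y0:y1,x0:x1]
    K=8;g=cv2.resize(g,None,fx=K,fy=K,interpolation=cv2.INTER_LINEAR);m=g>150
    N,l,s,_=cv2.connectedComponentsWithStats(m.astype(np.uint8));m=l==1+s[1:,4].argmax()
    rows=[]
    for r in range(m.shape[0]):
        d=np.flatnonzero(np.diff(np.r_[0,m[r].astype(int),0]))
        if len(d)==4: rows.append((r,*d))
    rows=np.array(rows);sc=lambda x:(x+.5)/K-.5
    r0,r1=rows[0,0],rows[-1,0];mid=rows[len(rows)//6:-len(rows)//6]
    cu=np.polyfit(mid[:,0],(mid[:,2]+mid[:,3])/2,1);co=np.polyfit(mid[:,0],(mid[:,1]+mid[:,4])/2,1)
    return [(x0+sc(np.polyval(cu,r)),y0+sc(r)) for r in(r0,r1)],[(x0+sc(np.polyval(co,r)),y0+sc(r)) for r in(r0,r1)],len(rows)/K
E
python3 - <<'E'
from m import *
a,b=load('w1.npz'),load('w2.npz')
sa,oa,na=slot(a,(298,100,350,180));sb,ob,nb=slot(b,(295,60,355,145))
print(sa,na);print(sb,nb)
P=[cross(ray(a,*p),ray(b,*q)) for p,q in zip(sa,sb)];print('slot tip, closed (2 views)',np.round(P,1))
for w,s in((a,sa),(b,sb)):
    q=np.array([onz(w,*p,125) for p in s]);d=q[0]-q[1];print('z125',q.round(1),'len',np.hypot(*d[:2]),'yaw',np.degrees(np.arctan2(d[1],d[0]))-90)
top=[321.0,224.5]
# knob top disc in w2: brighter orange
for n,w,bx in(('a',a,(300,220,345,262)),('b',b,(270,190,380,240))):
    m=orange(w,bx,(5,200,235),(25,255,255));N,_,s,ce=cv2.connectedComponentsWithStats(m);i=1+s[1:,4].argmax();print(n,s[i],ce[i],onz(w,*ce[i],219)); 
    if n=='a':ra=ray(w,*ce[i])
    else:print('pin top',cross(ra,ray(w,*ce[i])).round(1))
print('collar',onz(b,321,207.5,183).round(1))
E
```

```text
[(np.float64(319.6272321797088), np.float64(112.8125)), (np.float64(330.317700120859), np.float64(152.3125))] 18.75
[(np.float64(327.63176763411707), np.float64(68.8125)), (np.float64(305.8355394684208), np.float64(144.4375))] 28.125
slot tip, closed (2 views) [[468.7 -15.1 130.8]
 [489.6 -43.3 291.7]]
z125 [[466.2 -17.  125. ]
 [506.3 -44.3 125. ]] len 48.51736804086036 yaw 55.72047715197883
z125 [[471.  -12.9 125. ]
 [503.8 -82.  125. ]] len 76.51761251108277 yaw 25.417535175861488
a [315 237  13  11 115] [321.04347826 241.9826087 ] [ 543.94735857 -105.59520215  219.        ]
b [312 216  18  16 220] [320.55454545 223.46363636] [ 543.77590396 -105.58639281  219.        ]
pin top [ 543.4 -105.1  220.5]
collar [ 544.3 -105.7  183. ]
```

```bash
sed -i 's/    rows=np.array(rows);sc=/    rows=np.array(rows);br=np.flatnonzero(np.diff(rows[:,0])>1);rows=rows[:br[0]+1] if len(br) else rows;sc=/' m.py
python3 - <<'E'
from m import *
a,b=load('w1.npz'),load('w2.npz')
sa,oa,na=slot(a,(298,100,350,150));sb,ob,nb=slot(b,(295,60,355,125))
print(np.round(sa,1),na,np.round(sb,1),nb)
P=[cross(ray(a,*p),ray(b,*q)) for p,q in zip(sa,sb)];print('slot tip, closed (2 views)',np.round(P,1))
pin=np.array([543.9,-105.6])
for w,s in((a,sa),(b,sb)):
    q=np.array([onz(w,*p,125) for p in s]);d=q[0]-q[1];e=q.mean(0)[:2]-pin;print('z125',q.round(1),'len',np.hypot(*d[:2]),'yaw',np.degrees(np.arctan2(d[1],d[0]))-90,'from pin',np.degrees(np.arctan2(e[1],e[0]))-90,[np.hypot(*(x[:2]-pin)) for x in q])
print(plan([543.9,-105.6,187],40.5))
E
```

```text
[[323.  112.8]
 [319.7 121.2]] 8.5 [[329.3  68.8]
 [329.9  69.7]] 1.0
slot tip, closed (2 views) [[470.7 -13.3 128. ]
 [473.2 -19.7 183.1]]
z125 [[469.2 -14.4 125. ]
 [472.7 -24.4 125. ]] len 10.57176064943829 yaw 19.247664872457648 from pin 40.246208237802335 [np.float64(117.84093220490578), np.float64(107.97263872384737)]
z125 [[472.2 -11.8 125. ]
 [473.2 -12.1 125. ]] len 1.0322548501516302 yaw 75.61719236964595 from pin 37.247540133695594 [np.float64(118.05727215302416), np.float64(117.24796428050739)]
(array([ 0.081 , -0.0008,  0.0021]), np.float64(0.8), array([-0.33,  0.37,  1.37,  0.  ,  1.41, -1.05]))
```

```bash
sed -i 's/m=g>150/m=g>222/' m.py
python3 - <<'E'
from m import *
a,b=load('w1.npz'),load('w2.npz')
pin=np.array([543.9,-105.6])
def rep(w,s):
    q=np.array([onz(w,*p,125) for p in s]);d=q[0]-q[1];e=q.mean(0)[:2]-pin;print('z125',q.round(1),'len',np.hypot(*d[:2]),'yaw',np.degrees(np.arctan2(d[1],d[0]))-90,'from pin',np.degrees(np.arctan2(e[1],e[0]))-90,[np.hypot(*(x[:2]-pin)) for x in q])
sa,oa,na=slot(a,(300,100,345,150));sb,ob,nb=slot(b,(300,60,350,125))
print(np.round(sa,1),na,np.round(sb,1),nb)
print(np.round([cross(ray(a,*p),ray(b,*q)) for p,q in zip(sa,sb)],1))
rep(a,sa);rep(b,sb);print('hand');rep(b,[(241+279.5/3.3,69+4/3.3),(241+278/3.3,69+96/3.3)])
E
```

```text
Traceback (most recent call last):
  File "m.py", line 15, in slot
    cu=np.polyfit(mid[:,0],(mid[:,2]+mid[:,3])/2,1);co=np.polyfit(mid[:,0],(mid[:,1]+mid[:,4])/2,1)
TypeError: expected non-empty vector for x
```

Run:
```python
from m import *
a,b=load('w1.npz'),load('w2.npz')
for w,(x0,x1),rows in((a,(304,342),range(110,134,2)),(b,(302,350),range(66,106,4))):
    g=w['color'].min(2)
    for r in rows:print(r,x0,' '.join(f'{v}' for v in g[r,x0:x1]))
pin=np.array([543.9,-105.6])
q=np.array([onz(b,*p,125) for p in [(241+279.5/3.3,69+4/3.3),(241+278/3.3,69+96/3.3)]]);d=q[0]-q[1];e=q.mean(0)[:2]-pin;print(q,np.hypot(*d[:2]),np.degrees(np.arctan2(d[1],d[0]))-90,np.degrees(np.arctan2(e[1],e[0]))-90,[np.hypot(*(x[:2]-pin)) for x in q])
```

```text
110 304 71 72 73 71 74 75 72 75 75 75 76 78 78 77 78 78 78 79 79 79 78 78 81 85 99 122 150 174 189 196 198 199 199 198 195 187 171 146
112 304 73 72 72 76 84 96 104 107 103 99 98 97 97 94 86 81 77 77 77 77 78 84 97 116 145 169 185 195 198 199 199 198 196 191 176 153 126 99
114 304 73 74 75 93 139 189 215 221 220 218 217 218 214 200 160 107 79 76 76 80 92 110 137 166 195 217 227 229 228 229 229 226 218 199 164 119 89 75
116 304 74 75 79 110 180 233 243 244 244 245 246 246 245 238 200 127 82 76 84 103 130 158 179 194 217 237 243 244 244 245 245 245 242 231 189 123 83 75
118 304 73 73 77 114 187 235 244 245 245 246 246 247 246 239 202 129 89 97 120 149 172 189 196 201 217 236 243 245 245 246 246 246 243 230 180 116 80 75
120 304 74 73 79 115 189 235 244 245 245 246 246 247 245 239 203 138 120 142 168 185 195 198 201 208 226 240 244 245 245 246 246 246 242 227 171 109 80 74
122 304 73 73 78 116 191 236 244 245 245 245 246 247 246 240 212 168 164 182 193 199 200 200 202 209 228 240 244 245 245 246 246 246 242 227 172 108 78 73
124 304 74 73 79 115 192 235 244 244 245 245 246 246 245 241 2
[... 2054 characters left out ...]
8 169 185 196 200 203 202 203 203 203 204 217 237 245 247 247 247 248 248 248 249 247 242 216 149 97 78 75 75 73 74
98 302 78 78 86 133 208 242 247 248 248 247 247 247 248 248 248 246 244 241 239 237 237 236 237 238 237 234 229 224 229 239 245 247 247 247 247 248 248 248 247 240 201 133 88 74 73 72 72 72
102 302 77 77 88 137 213 243 247 248 247 247 247 246 247 247 247 247 246 247 247 247 247 247 248 248 248 248 248 247 247 247 247 247 247 246 246 246 246 247 246 238 192 122 84 75 73 72 73 74
[[470.53212389 -15.13131678 125.        ]
 [488.15000966 -35.75070641 125.        ]] 27.121008967919444 40.5116680659053 38.847484911329104 [np.float64(116.47930240365275), np.float64(89.36993475914362)]
```

Slot length is 27.1 mm at z=125 against 27 expected, so that height checks. Stand yaw is about 40.5° and the pin is at (543.9,-105.6). I'll descend and grip the knob.

Request:
{"op": "step_arm", "data": {
  "targets": [
    [[0.02,-0.001,0.002,0.8],[0.045,-0.001,0.002,0.8],[0.065,-0.001,0.002,0.8],[0.078,-0.001,0.002,0.8],[0.08,-0.001,0.002,0.8]]
  ]
}}

```text
time: 2.9
tool_pos: [542.7, -104.5, 187.1]
tcp_rot: [2.903, 1.564, 2.041]
contact_force: [-0.6, -0.1, -0.3]
grip_width: 91.8
```

Request:
{"op": "step_arm", "data": {
  "targets": [
    [[0,0,0,0],[0,0,0,0],[0,0,0,0],[0,0,0,0],[0,0,0,0]]
  ],
  "jaw": 1
}}

```text
time: 3.32
tool_pos: [543.1, -104.6, 188.1]
tcp_rot: [2.713, 1.565, 1.852]
contact_force: [-0.5, -0.5, -0.1]
grip_width: 63.4
```

Request:
{"op": "step_arm", "data": {
  "targets": [
    [[0,0,0,0],[0,0,0,0],[0,0,0,0],[0,0,0,0],[0,0,0,0]]
  ]
}}

```text
time: 3.73
tool_pos: [543.0, -104.6, 188.0]
tcp_rot: [2.731, 1.565, 1.87]
contact_force: [0.4, -0.6, -0.1]
grip_width: 29.5
```

Request:
{"op": "step_arm", "data": {
  "targets": [
    [[0,0,0,0],[0,0,0,0],[0,0,0,0],[0,0,0,0],[0,0,0,0]]
  ]
}}

```text
time: 4.15
tool_pos: [543.0, -104.6, 188.0]
tcp_rot: [2.743, 1.565, 1.882]
contact_force: [0.2, -0.5, 0.2]
grip_width: 13.0
```

Request:
{"op": "step_arm", "data": {
  "targets": [
    [[-0.01,0,0,0],[-0.025,0,0,0],[-0.04,0,0,0],[-0.05,0,0,0],[-0.05,0,0,0]]
  ]
}}

```text
time: 4.57
tool_pos: [544.2, -105.2, 240.8]
tcp_rot: [1.848, 1.566, 0.987]
contact_force: [-0.1, -0.4, -0.4]
grip_width: 13.1
```

Run:
```python
from h import *
# notch ~ (481.7,-28.1)
print(bot.get_obs()['tool_pos'],bot.get_obs()['contact_force'],bot.get_obs()['grip_width'],plan([481.7,-28.1,180],40.5))
```

```text
[ 544.21854456 -105.24170518  240.81278853] [-0.07740662 -0.44244198 -0.37066726] 13.122906608556491 (array([ 0.061 ,  0.0026, -0.0992]), np.float64(0.2), array([-0.33,  0.38,  1.42,  0.  ,  1.34, -1.04]))
```

Request:
{"op": "step_arm", "data": {
  "targets": [
    [[0,0,-0.02,0],[0,0.001,-0.045,0],[0.01,0.002,-0.07,0],[0.03,0.0025,-0.09,0],[0.045,0.0025,-0.099,0]]
  ]
}}

```text
time: 4.98
tool_pos: [479.6, -26.5, 194.9]
tcp_rot: [2.146, 1.566, 1.286]
contact_force: [-0.9, 0.7, -1.2]
grip_width: 13.5
```

Request:
{"op": "step_arm", "data": {
  "targets": [
    [[0.006,0,0,0],[0.012,0,0,0],[0.015,0,0,0],[0.015,0,0,0],[0.015,0,0,0]]
  ]
}}

```text
time: 5.4
tool_pos: [480.5, -27.1, 180.2]
tcp_rot: [1.973, 1.566, 1.113]
contact_force: [0.3, 0.1, -0.4]
grip_width: 13.3
```

Run:
```python
from h import *
c=cap('wrist');np.savez('w3.npz',**c);t=bot.get_obs()['tool_pos']
print(t,plan([481.7,-28.1,133],40.5))
u,v=proj(c,[481,-28,125]);print(u,v,proj(c,t),proj(c,t-[0,0,32]))
u,v=int(u),int(v);x0,y0=u-60,v-60
save(cv2.resize(c['color'][y0:y0+120,x0:x0+120],None,fx=5,fy=5,interpolation=cv2.INTER_CUBIC),'w3.png');print(x0,y0)
```

```text
[480.44638626 -27.03923229 180.3423346 ] (array([0.0473, 0.    , 0.0017]), np.float64(0.2), array([-0.22,  0.31,  1.71,  0.01,  1.12, -0.93]))
320.42171872953065 218.24781457899607 [320.97377281 251.70717298] [320.79841348 229.50581681]
260 158
```

View pics/w3.png

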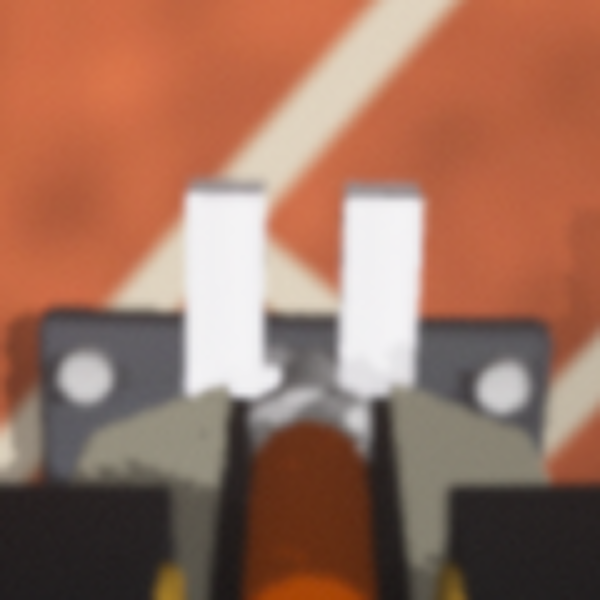

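The pin hangs between the fingers, centred at about (322,243), in front of the slot. The slot's centre line runs from (321.1,196) to (320.5,236). I'll compute the lateral offset from that.

Run:
```python
from m import *
c=load('w3.npz');t=bot.get_obs()['tool_pos']
T=onz(c,321.06,196,125);L=onz(c,320.5,236,125);P=onz(c,322.2,243.5,174);S=onz(c,260+308/5,158+368/5,155)
d=(T-L)[:2];print(T,L,P,S,'yaw',np.degrees(np.arctan2(d[1],d[0]))-90)
R=Ro.from_euler('xyz',bot.get_obs()['tcp_rot']).as_matrix()
for n,q in(('tip',T),('low',L),('pin',P),('shank',S)):print(n,(R.T@(q-t)).round(1))
g=c['color'].min(2).astype(int)
for r in (198,204,212,220,228,232):print(r,g[r,294:348])
```

```text
[470.08687121 -14.5877237  125.        ] [490.49438707 -38.96407632 125.        ] [479.60358553 -24.91211105 174.        ] [479.89554629 -25.63328336 155.        ] yaw 39.93556325073578
tip [ 55.4  -0.  -16.1]
low [55.3 -0.4 15.7]
pin [ 6.4  0.7 -2.2]
shank [25.3  0.4 -1.4]
198 [ 68  78 124 194 231 238 236 235 235 235 236 236 237 238 238 237 236 234
 222 191 155 125 104  88  79  76  75  75  75  75  75  73  71  81 129 190
 221 227 228 227 227 227 227 227 227 227 227 227 223 206 160 106  75  66]
204 [137 160 189 222 237 241 241 240 240 241 241 242 242 243 243 242 241 235
 205 149 105  83  75  74  74  73  74  73  74  74  72  72  73  95 153 215
 236 240 241 240 240 241 242 242 243 243 242 241 239 225 165 100  74  70]
212 [193 194 204 225 237 240 240 240 240 241 241 241 242 243 243 242 241 237
 226 205 195 192 191 190 184 175 160 142 123 104  89  78  79 111 173 223
 237 240 240 240 240 241 241 242 243 243 242 240 233 202 133  83  71  70]
220 [108 105 132 195 232 240 241 240 240 240 241 242 242 243 243 242 240 230
 186 129 111 121 130 138 140 139 139 141 143 142 143 143 147 169 209 232
 239 241 241 241 241 241 242 243 243 243 242 238 224 170 106  72  67  64]
228 [ 95 100 133 194 232 240 241 241 241 241 242 242 243 243 243 243 241 232
 195 150 133 131 125 114 104  96  94  98 102 105 104  99 104 150 209 234
 238 238 237 239 241 241 239 236 233 229 227 219 189 140 104  94  92  92]
232 [ 94 101 136 196 233 241 241 241 241 240 239 239 240 241 241 241 240 238
 234 230 226 203 148 102  89  92  98 104 112 118 125 131 140 170 205 220
 224 224 224 225 226 229 230 230 227 226 225 214 183 132  98  91  92  93]
```

Request:
{"op": "step_arm", "data": {
  "targets": [
    [[0.006,-0.0005,0.001,0],[0.016,-0.0005,0.001,0],[0.025,-0.0005,0.001,0],[0.034,-0.0005,0.001,0],[0.04,-0.0005,0.001,0]]
  ]
}}

```text
time: 5.87
tool_pos: [480.4, -28.0, 139.1]
tcp_rot: [2.166, 1.566, 1.305]
contact_force: [-0.1, 0.0, -0.7]
grip_width: 13.3
```

Run:
```python
from h import *
c=cap('wrist');np.savez('w4.npz',**c);o=bot.get_obs();print(o['tool_pos'],o['contact_force'],o['grip_width'])
a=cap('scene');u,v=map(int,proj(a,[490,-40,145]))
A=a['color'][v-35:v+35,u-35:u+35];B=c['color'][150:290,250:390]
save(np.hstack([cv2.resize(x,(400,400),interpolation=cv2.INTER_CUBIC) for x in(A,B)]),'p4.png')
```

```text
[479.93748817 -27.82520833 138.33475244] [ 0.18269628 -1.011503   -1.6713819 ] 13.42341701987051
```

View pics/p4.png

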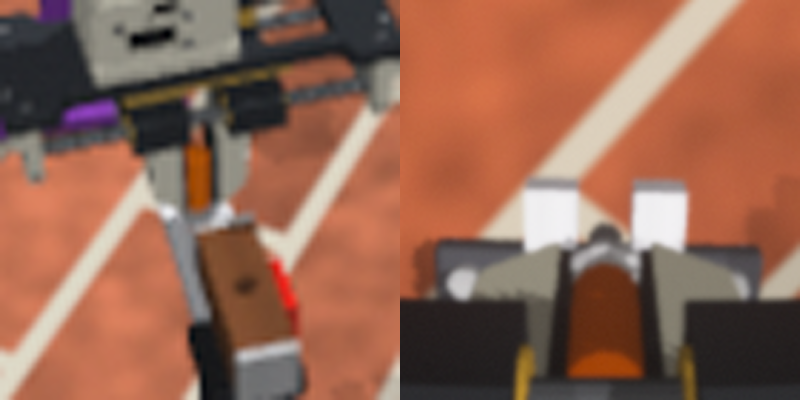

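The left half (scene view) shows the pin at the bracket end with the bore empty. The right half (wrist view) shows the shank at (605,235) inside the slot, with almost no contact force. I'll lower the last 5 mm.

Request:
{"op": "step_arm", "data": {
  "targets": [
    [[0.002,0,0,0],[0.004,0,0,0],[0.005,0,0,0],[0.0055,0,0,0],[0.0055,0,0,0]]
  ]
}}

```text
time: 6.38
tool_pos: [480.2, -27.8, 133.7]
tcp_rot: [2.364, 1.566, 1.503]
contact_force: [0.8, -1.1, 0.1]
grip_width: 13.3
```

Request:
{"op": "step_arm", "data": {
  "targets": [
    [[0.001,0,0,0],[0.001,0,0,0],[0.001,0,0,0],[0.001,0,0,0],[0.001,0,0,0]]
  ]
}}

```text
time: 6.8
tool_pos: [480.4, -27.8, 132.9]
tcp_rot: [2.23, 1.566, 1.369]
contact_force: [1.0, 0.8, 1.6]
grip_width: 13.2
```

Request:
{"op": "step_arm", "data": {
  "targets": [
    [[0,0,0,0],[0,0,0,0],[0,0,0,0],[0,0,0,0],[0,0,0,0]]
  ],
  "jaw": 0.4
}}

```text
time: 7.22
tool_pos: [480.3, -27.8, 132.8]
tcp_rot: [2.288, 1.566, 1.427]
contact_force: [-0.3, 0.8, -0.0]
grip_width: 42.1
```

Request:
{"op": "step_arm", "data": {
  "targets": [
    [[0,0,0,0],[0,0,0,0],[0,0,0,0],[0,0,0,0],[0,0,0,0]]
  ]
}}

```text
time: 7.63
tool_pos: [480.3, -27.8, 132.8]
tcp_rot: [2.293, 1.566, 1.432]
contact_force: [0.4, -0.6, 0.1]
grip_width: 54.9
```

Request:
{"op": "step_arm", "data": {
  "targets": [
    [[-0.015,0,0,0],[-0.04,0,0,0],[-0.07,0,0,0],[-0.1,0,0,0],[-0.12,0,0.01,0]]
  ]
}}

```text
time: 8.05
tool_pos: [486.6, -35.3, 255.7]
tcp_rot: [1.864, 1.565, 1.005]
contact_force: [0.4, -0.0, -0.6]
grip_width: 54.9
```

Run:
```python
from h import *
c=cap('wrist');np.savez('w5.npz',**c);o=bot.get_obs();print(o['tool_pos'],o['contact_force'],o['grip_width'])
print(proj(c,[481.7,-28.1,164]),proj(c,[481.7,-28.1,128]))
a=cap('scene');u,v=map(int,proj(a,[500,-55,150]))
x,y=map(int,proj(c,[495,-45,140]));x0,y0=max(0,x-60),max(0,y-60);print(x0,y0,u-40,v-40)
A=a['color'][v-40:v+40,u-40:u+40];B=c['color'][y0:y0+120,x0:x0+120]
save(np.hstack([cv2.resize(q,(400,400),interpolation=cv2.INTER_CUBIC) for q in(A,B)]),'p5.png')
m=orange(c,(x0,y0,x0+120,y0+120),(5,200,235),(25,255,255));N,_,s,ce=cv2.connectedComponentsWithStats(m)
i=1+s[1:,4].argmax();P=onz(c,*ce[i],164);print(s[i],ce[i],P)
y=np.radians(40.2);R=np.array([[np.cos(y),np.sin(y)],[-np.sin(y),np.cos(y)]]);print('rel notch',R@(P[:2]-[481.7,-28.1]))
```

```text
[489.76760362 -37.43716971 258.90410835] [ 2.49721635 -1.60606556  3.00656333] 54.743745740162794
[321.58459051 191.56128128] [321.3458472 180.781726 ]
260 146 271 181
[315 185  13  13 136] [321.16176471 191.28676471] [481.27197363 -28.14947405 164.        ]
rel notch [-0.35885825  0.23848483]
```

View pics/p5.png

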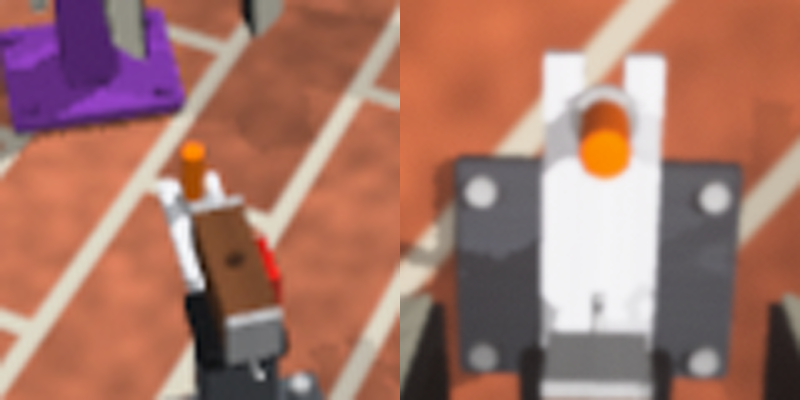

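The pin stands upright in the slot. Its top is at wrist pixel (321,191), which is (-0.4, +0.2) mm from my notch estimate, and the handle bore is empty. Next is the T-handle.

```bash
python3 -c "
from h import *
print(bot.get_obs()['tool_pos'],plan([544,-104.9,148],40.3))"
```

```text
[489.06468097 -37.00691435 256.4468384 ] (array([ 0.1087, -0.0035,  0.0869]), np.float64(0.4), array([-0.24,  0.25,  1.57,  0.01,  1.31, -0.95]))
```

Request:
{"op": "step_arm", "data": {
  "targets": [
    [[0,-0.001,0.02,0.4],[0,-0.002,0.045,0.4],[0.01,-0.003,0.07,0.4],[0.03,-0.0035,0.085,0.4],[0.045,-0.0035,0.087,0.4]]
  ]
}}

```text
time: 8.57
tool_pos: [544.2, -107.1, 209.4]
tcp_rot: [1.214, 1.563, 0.345]
contact_force: [0.1, -0.1, -0.6]
grip_width: 55.4
```

Request:
{"op": "step_arm", "data": {
  "targets": [
    [[0,0,0,0],[0,0,0,0],[0,0,0,0],[0,0,0,0],[0,0,0,0]]
  ]
}}

```text
time: 8.98
tool_pos: [544.5, -106.8, 210.5]
tcp_rot: [1.092, 1.561, 0.223]
contact_force: [-0.4, 0.4, 0.2]
grip_width: 54.9
```

Run:
```python
from h import *
c=cap('wrist');t=bot.get_obs()['tool_pos'];print(t,plan([544,-104.9,148],40.3))
print(proj(c,[544,-105,180]),proj(c,[516,-72,180]))
u,v=map(int,proj(c,[535,-95,180]))
save(cv2.resize(c['color'][v-50:v+50,u-50:u+50],None,fx=5,fy=5,interpolation=cv2.INTER_CUBIC),'w6.png');print(u-50,v-50)
```

```text
[ 544.46985724 -106.81348489  210.42982174] (array([ 0.0624,  0.0003, -0.002 ]), np.float64(-0.1), array([-0.33,  0.4 ,  1.48,  0.01,  1.25, -1.04]))
[321.76777803 227.7702881 ] [321.6974358 163.5675911]
271 158
```

View pics/w6.png

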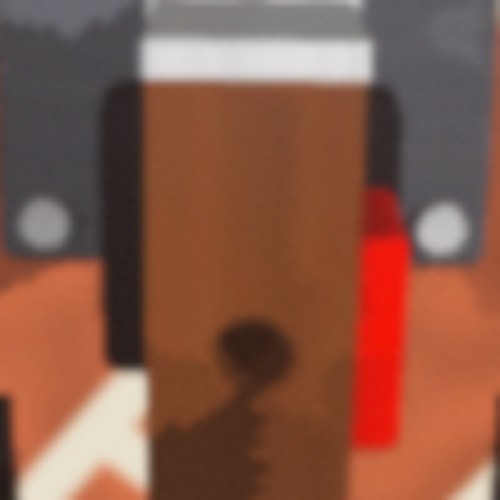

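The bore sits at (322,228), as predicted. The handle edges (crop 147–357) are centred between the fingers (15–490), and the button is on the right. I'll descend.

Request:
{"op": "step_arm", "data": {
  "targets": [
    [[0.01,0,-0.002,0],[0.03,0,-0.002,0],[0.048,0,-0.002,0],[0.06,0,-0.002,0],[0.062,0,-0.002,0]]
  ]
}}

```text
time: 9.45
tool_pos: [542.7, -104.5, 146.8]
tcp_rot: [1.333, 1.564, 0.464]
contact_force: [-0.3, -0.3, 0.7]
grip_width: 54.8
```

Request:
{"op": "step_arm", "data": {
  "targets": [
    [[0,0,0,0],[0,0,0,0],[0,0,0,0],[0,0,0,0],[0,0,0,0]]
  ],
  "jaw": 1
}}

```text
time: 9.87
tool_pos: [543.1, -104.6, 147.9]
tcp_rot: [1.184, 1.563, 0.315]
contact_force: [0.4, 2.0, 0.7]
grip_width: 29.0
```

Request:
{"op": "step_arm", "data": {
  "targets": [
    [[0,0,0,0],[0,0,0,0],[0,0,0,0],[0,0,0,0],[0,0,0,0]]
  ]
}}

```text
time: 10.28
tool_pos: [543.1, -104.6, 147.9]
tcp_rot: [1.196, 1.563, 0.327]
contact_force: [1.8, 0.9, -1.5]
grip_width: 29.0
```

Opening is 29.0 mm, so the button is fully in, and the side force is small. I'll lift.

Request:
{"op": "step_arm", "data": {
  "targets": [
    [[-0.006,0,0,0],[-0.016,0,0,0],[-0.028,0,0,0],[-0.038,0,0,0],[-0.042,0,0,0]]
  ]
}}

```text
time: 10.7
tool_pos: [543.0, -104.6, 191.1]
tcp_rot: [1.159, 1.562, 0.29]
contact_force: [4.2, 1.8, -7.1]
grip_width: 28.8
```

Request:
{"op": "step_arm", "data": {
  "targets": [
    [[-0.006,0,0,0],[-0.014,0,0,0],[-0.022,0,0,0],[-0.028,0,0,0],[-0.03,0,0,0]]
  ]
}}

```text
time: 11.12
tool_pos: [543.1, -104.6, 222.0]
tcp_rot: [1.119, 1.561, 0.25]
contact_force: [5.6, 1.4, -6.2]
grip_width: 28.8
```

```bash
python3 -c "
from h import *
o=bot.get_obs();print(o['tool_pos'],o['contact_force'],o['grip_width'],plan([543.1,-104.6,247.9],40.3))"
```

```text
[ 543.05775158 -104.61765691  222.03861104] [ 5.6321947   1.36299925 -6.1884715 ] 28.79809464099698 (array([-0.0259,  0.0003,  0.0001]), np.float64(-0.1), array([-0.33,  0.39,  1.46,  0.01,  1.28, -1.04]))
```

It is past the first stop, carrying about 6 N, which is the post's weight. I'll ease up to the end.

Request:
{"op": "step_arm", "data": {
  "targets": [
    [[-0.006,0,0,0],[-0.013,0,0,0],[-0.019,0,0,0],[-0.023,0,0,0],[-0.0245,0,0,0]]
  ]
}}

```text
time: 11.53
tool_pos: [543.1, -104.6, 246.9]
tcp_rot: [1.101, 1.56, 0.232]
contact_force: [5.6, 1.6, -6.6]
grip_width: 28.6
```

Request:
{"op": "step_arm", "data": {
  "targets": [
    [[-0.0005,0,0,0],[-0.001,0,0,0],[-0.001,0,0,0],[-0.001,0,0,0],[-0.001,0,0,0]]
  ]
}}

```text
time: 11.95
tool_pos: [543.0, -104.6, 247.8]
tcp_rot: [1.108, 1.56, 0.239]
contact_force: [5.7, 1.7, -5.2]
grip_width: 29.0
```

Request:
{"op": "step_arm", "data": {
  "targets": [
    [[-0.0005,0,0,0],[-0.001,0,0,0],[-0.001,0,0,0],[-0.001,0,0,0],[-0.001,0,0,0]]
  ]
}}

```text
time: 12.37
tool_pos: [543.1, -104.6, 247.9]
tcp_rot: [1.155, 1.56, 0.286]
contact_force: [6.3, 0.5, -10.3]
grip_width: 28.8
```

Run:
```python
from h import *
o=bot.get_obs();print(o['tool_pos'],o['contact_force'],o['grip_width'])
a=cap('scene');c=cap('wrist');u,v=map(int,proj(a,[525,-85,190]));
x,y=map(int,proj(c,[495,-45,140]));x0,y0=max(0,x-60),max(0,y-60);print(u-50,v-50,x0,y0)
save(np.hstack([cv2.resize(q,(400,400),interpolation=cv2.INTER_CUBIC) for q in(a['color'][v-50:v+50,u-50:u+50],c['color'][y0:y0+120,x0:x0+120])]),'p7.png')
m=orange(c,(x0,y0,x0+120,y0+120),(5,200,235),(25,255,255));N,_,s,ce=cv2.connectedComponentsWithStats(m)
i=1+s[1:,4].argmax();print(s[i],ce[i],onz(c,*ce[i],164))
```

```text
[ 543.05014029 -104.60659296  247.94563162] [  6.30935381   0.53419207 -10.30522054] 28.775505551750438
264 171 262 48
[315  76  16  16 187] [322.63636364  83.55080214] [481.83896149 -29.2101928  164.        ]
```

View pics/p7.png

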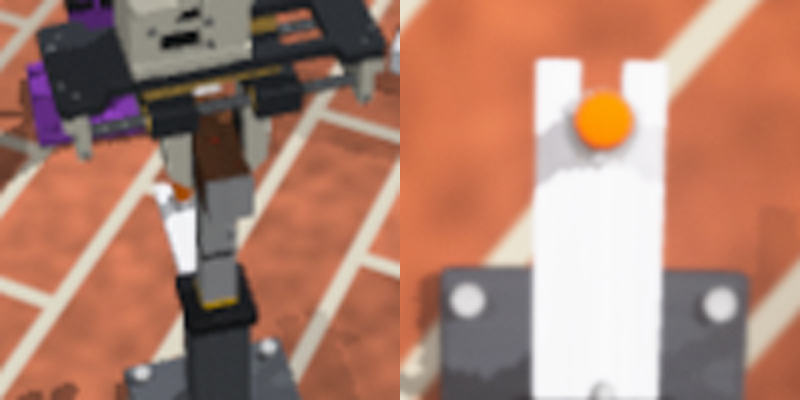

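The scene view shows the yellow band out of the black collar at about (220,300) in the crop. The TCP stopped rising while the load went from 5 to 10 N, so the post is at the hard stop. The wrist view shows the pin still upright in the notch at (322.6,83.6). I'm handing in.

```bash
python3 -c "
from h import *
print(bot.close_job()); o=bot.get_obs();print(o['time'],o['tool_pos'],o['contact_force'],o['grip_width'])"
```

```text
the job is handed in; nothing more can be done
None
the job is handed in; nothing more can be done
```

The job is handed in at about 12.5 s of the 48 s. The pin is parked in the bracket notch, and the post is up at its second stop with the gripper still holding it and the button in. No verdict was reported.

What I did, all on the small dark stand:
- **Pin:** I drew the orange-headed pin, lowered it into the bracket's side notch, let go and backed off.
- **Post:** I gripped the T-handle across the button until the opening read 29.0 mm, which means fully in. I then pulled the post straight up past the first stop to the second.

Last checks:
- **Post:** the tool rose 100 mm from where it gripped. The load then went from about 5 to 10 N with no further rise, and the yellow band showed above the collar.
- **Button:** the opening stayed at 28.6–29.0 mm throughout the lift.
- **Pin:** it looked upright in the notch, about 0.4 mm from my notch estimate after release and about 1 mm at the end.
- **Bystanders:** the arm kept well clear of them, but I did not re-measure their positions at the end.

Two things disagreed or failed:
- The line from the pin to the slot was about 1.7° off the slot's own direction, roughly 2–3 mm. The closer look before lowering the pin settled its placing, and the one over the handle settled that grip.
- My automatic slot-edge finder picked up white mortar lines, so I read the slot edges by hand from the pixels.

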